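# Clamp the bearing block, find the shaft's flat and hold the collar on it

### The arm

A 7-joint arm with a two-finger parallel gripper is mounted at the origin on the work surface. World frame = base frame: x ahead of the robot, y to its left, z up, the work surface at z = 0. Lengths are in m, angles in rad, forces in N, time in s.
With the tool pointing down it reaches from about 0.35 to 0.9 m from the base axis. Payload 8.1 kg.
Tool frame: the origin (TCP) lies between the finger pads; the fingertips stand 11 mm ahead of it and the grasp point (between the pads) lies 8 mm behind it; z points along the fingers, y is the line along which they close (so a half turn about z gives the same grasp; the last joint's range is limited). The gripper opens to 92 mm and grips with 3 to 60 N. Pads are 19 mm wide; open, the fingers measure 130 mm over their backs; the gripper's body (75 mm by 190 mm) begins 47 mm behind the grasp point.
Start: joints at [-1.395, 0.434, 0.025, 1.573, -0.012, 1.134, -0.075], TCP at [0.172, 0.601, 0.238] pointing down, gripper open.
Joint ranges: [-2.62, 2.62], [-0.44, 2.09], [-1.27, 1.32], [0.08, 2.57], [-1.32, 4.46], [0.12, 2], [-2.74, 2.74]. Speed limits (rad/s): [2.22, 2.22, 3.01, 3.01, 3.14, 3.14, 3.14].

### API

Orientations are given as a rotation vector (axis times angle).
In Python, from cell import observe, get_image, camera_params, sign_off gives the robot as it stands.
- The arm moves only by the shell command python3 -m pendant 'ROWS' [FORCE]. ROWS is JSON, one flat list of numbers, 7 for each row, row after row: the shift along the tool's x, y, z in m, then the turn, a rotation vector about the tool's x, y, z in rad, then the finger opening in m, from 0 to 0.0918. In form: [dx, dy, dz, rx, ry, rz, jaw, dx, dy, dz, rx, ry, rz, jaw, ...]. A call has 1 to 10 rows; each row shifts and turns the commanded pose from where the row before left it, along the tool's axes as they then stand; what a row does not reach is not made up. A row lasts 1/8 s, in which the tool goes at most 62.5 mm and 10.7 degrees, less where a joint would pass 70% of its speed; a pose out of reach is approached as far as the arm can. A call is refused whole if a number of a shift passes 0.0625 or a number of a turn 0.188, either way. A call with a gripper value outside its range is refused whole. The fingers move at their own pace and stop on an object; FORCE is the grip in N (left out, the last holds). Time passes only in rows, so rows that do not move let the fingers close. It gives the time, the measured TCP pose, the force, the opening and the grip force at its end, in the units of the state.
- observe(): the state, without advancing time (a new reading comes with each control period).
- get_image(name): name is "scene" or "top"; returns the picture (480x640x3 uint8, red, green, blue); there is no depth.
- camera_params(name): a dict with "intrinsics" (3x3 intrinsics, pixels), "eye" and "rotation" of the camera in the world. Camera axes: x right, y down, z forward; pixel columns grow to the right and rows downward; lengths in m; the calibration is good to about 2 mm. A picture is of the moment at which its call begins. camera_params takes no time and is no camera call.
- sign_off(): hands the job in; it is judged then, once.
The state is a dict: "clock": time; "joints": joint angles; "dq": joint speeds; "joint_efforts": joint torques, N m; "position": TCP position; "ee_rot": TCP orientation; "force": force on the tool from outside, world axes, zero at the start; "ft_torque": the same for the moment, N m; "width": opening from 0.0 (shut) to 1.0 (fully open); "gripper_force": force on a finger pad.
Only numpy, scipy, OpenCV 4.12 (cv2) and the standard library are available. Lean on these libraries where they do the work, as an engineer would, in place of code of your own. Each camera call takes 0.05 s, during which the arm holds its last target. There are 200 camera calls.

### The job

Swing the red-handled toggle clamp over onto the bearing block in the blue nest; then pinch the shaft with one finger on its bright set-screw flat and turn it until the flat faces the yellow pointer, and let go. Then put the steel collar (the one with the set screw) over the shaft with its screw facing the flat, and finish still gripping it: hold it level about halfway up the flat, clear of the block, so that the screw can be tightened. Leave the block in its nest, the clamp closed and the other things alone.

Things in the scene. Friction and masses are not known exactly. Their poses are not given: they have to be found in the camera images.
- nest: fixed blue-walled fixture on a dark steel base plate 150 x 200 mm, 12 mm thick; origin on the table (z = 0) exactly under the shaft's axis; its +x points from the shaft to the yellow pointer (a wedge 28 mm high, 51 to 82 mm from the axis), its +y to the clamp's pivot, its z up. Plate spans x -65 to 85, y -66 to 134 mm
- clamp (a joint): toggle clamp hinge, rad: 0 = closed, arm level, its rubber foot on the block; 1.57 = upright; 2.1 = its stop, leaning away from the shaft, where it starts. Pushed inward past upright it drops shut by its own weight (0.3 kg, little friction). Axis along the nest's x through nest point (0, 100, 71) mm, between two side plates 33 mm apart over their outsides, 74 mm high
- clamp_tip (a point): free end of the clamp arm, on its centre line, 72 mm from the hinge. Steel arm 18 mm wide, its last 36 mm in a red sleeve 22 wide, 14 thick; the rubber foot stands 19 mm out from the centre line on the side that faces the block when closed. Closed, the arm's top is at z = 78 mm, its end 28 mm from the shaft's axis
- block: loose aluminium bearing block, 80 x 80 x 40 mm, 0.9 kg, sitting in the nest (0.75 mm play) on its plate; origin under its centre at z = 12 mm. Flat top at z = 52 mm, bearing cap 48 mm wide to z = 58 mm
- shaft (a joint): angle of the dark upright shaft in the block, rad: 0 = flat faces the yellow pointer (nest +x); grows anticlockwise from above. Turns with light friction (0.06 N m) and stays where it is left. Its range is -3 to 3
- flat: bright ground flat on the shaft, 18 mm wide, 54 mm high (z = 80 to 134 mm above the table); origin at the centre of its face (z = 107 mm), 8.5 mm from the shaft's axis; x points out of the flat away from the axis, z up. Turns with the shaft, which is round beside it, 25 mm in diameter: a pinch on the flat measures 21 mm, one across the round nearly 25 mm
- shaft_top (a point): top end of the shaft, on its axis, z = 140 mm; its last 6 mm taper from 25 to 19 mm in diameter. Below the flat: round 25 mm, and a 32 mm shoulder from z = 58 to 68 mm
- collar: loose steel collar, 48 mm outside, bore 28, 24 high, 0.15 to 0.3 kg, lying flat; origin at the centre of its underside, +x to its set screw, z up. A 13 mm wide boss at mid height sticks out to 29 mm from the axis on +x; the screw's tip juts into the bore to 10.5 mm from the axis, so it passes down the shaft only along the flat (within about 20 degrees). Grip it across y, square to the boss
- collar_screw (a point): outer end of the set screw on the collar: 29 mm from the collar's axis, 12 mm above its underside
- spacer: loose plain brass ring without a screw, 42 mm outside, 18 mm high, on the table near the collar (they may have swapped places); origin under its centre. To be left alone
- hammer: hammer with wooden handle lying beyond, to be left alone; origin near its middle
- screwdriver: screwdriver with yellow handle, about 0.2 m long, to be left alone; origin near its middle
- spray_can: red spray can, 60 mm in diameter and 170 mm high, standing at the far left, to be left alone; origin under its centre
There are look-alikes about, which are no part of the job. Leave any pink or purple look-alike of the block alone.

How it is judged:
On the way, in this order (a step that is already met when the one before it is completed fails the run):
1. the toggle clamp is closed on the block (value of joint clamp below 0.06 rad), for 0.2 s.
2. a finger presses on the flat (over 1 N) while the flat faces the pointer within 0.17 rad (contact force between the fingers and flat above 1 N and value of joint shaft between -0.17 and 0.17 rad), for 0.2 s.
At the end, for the whole second after the job is handed in: Clamp closed (0.08 rad), flat facing the pointer within 0.2 rad, block in its nest; the fingers grip the collar (over 3 N), still and level (0.12 rad), around the shaft (axes within 5 mm), its screw within 8 mm sideways and 10 mm in height of the flat's middle (value of joint clamp below 0.08 rad and value of joint shaft between -0.2 and 0.2 rad and z of collar_screw in the frame of flat between -0.01 and 0.01 m and y of collar_screw in the frame of flat between -0.008 and 0.008 m and x of collar_screw in the frame of flat above 0.01 m and horizontal distance between collar and shaft_top below 0.005 m and angle between collar's own z axis and vertical below 0.12 rad and linear speed of collar below 0.02 m/s and contact force between the fingers and collar above 3 N and height (world z) of block below 0.016 m and angle between block's own z axis and vertical below 0.05 rad); the arm keeps its last pose, push and grip.
It fails at once if the bearing block is pulled up out of its nest (over 8 mm) (height (world z) of block above 0.02 m).
It fails at once if the spacer is pushed away (over 30 mm) (distance of spacer from where it was at the start of the episode above 0.03 m).
It fails at once if the hammer is pushed away (over 30 mm) (distance of hammer from where it was at the start of the episode above 0.03 m).
It fails at once if the screwdriver is pushed away (over 30 mm) (distance of screwdriver from where it was at the start of the episode above 0.03 m).
It fails at once if the spray can is pushed away (over 30 mm) (distance of spray_can from where it was at the start of the episode above 0.03 m).
It also fails if it takes over 58 s, if anything falls off the work surface, if the arm or the gripper's body presses on something with over 40 N, if the wrist force passes 120 N, or if a joint passes its speed limit or range.

## Working session

There is one attempt and no reset: what is moved stays moved. The work goes in short steps, Python scripts to look and compute and a shell command to move; the robot and the scene stay as the last step left them, time stands still between calls to the robot, and variables do not carry over. Pictures are saved under pics/ and viewed, at most 10 in all, crops included, and the job is handed in when it is done.

```bash
mkdir -p pics; ls
python3 - <<'E'
from cell import *
import cv2,json
o=observe();print(o)
for n in("scene","top"):
    cv2.imwrite(f"pics/{n}0.png",get_image(n)[:,:,::-1]);print(n,camera_params(n))
E
```

```text
pics
{'clock': 0.0, 'joints': array([-1.39456737,  0.4352111 ,  0.02496818,  1.57408065, -0.01159542,
        1.13399499, -0.07511979]), 'dq': array([ 1.27555724e-03, -4.65555041e-04,  1.73460310e-04, -1.73080868e-04,
        1.22137614e-03, -9.65837815e-05,  6.29829358e-04]), 'joint_efforts': array([-8.06967564e-04, -6.67848372e+01,  9.84501690e-01, -3.14465368e+01,
       -6.04910916e-02,  4.26161487e-02,  1.55110242e-04]), 'position': array([0.17193689, 0.60038021, 0.23695865]), 'ee_rot': array([-4.36685136e-01, -3.11102010e+00,  2.43068890e-03]), 'force': array([ 0.10476786, -0.64180018, -0.89272227]), 'ft_torque': array([-0.00433078,  0.03063283, -0.03979936]), 'gripper_force': 0.0, 'width': 0.9953035906729528}
scene {'intrinsics': array([[539.20149665,   0.        , 319.50683555],
       [  0.        , 539.20149665, 247.77125485],
       [  0.        ,   0.        ,   1.        ]]), 'eye': array([ 1.3936916 , -0.35562241,  0.72701727]), 'rotation': array([-1.84463141, -1.29476618,  0.69462604])}
top {'intrinsics': array([[495.6862371 ,   0.        , 325.07338619],
       [  0.        , 495.6862371 , 233.40062245],
       [  0.        ,   0.        ,   1.        ]]), 'eye': array([ 0.46895945, -0.03801977,  1.09584733]), 'rotation': array([-2.21677621,  2.16441694, -0.03375338])}
```

View pics/scene0.png

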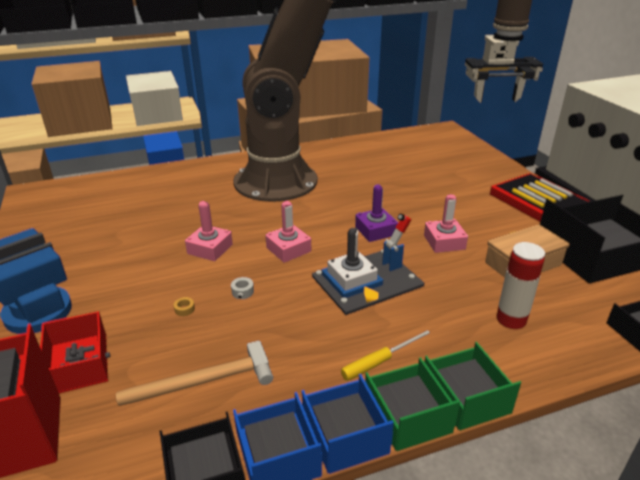

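View pics/top0.png

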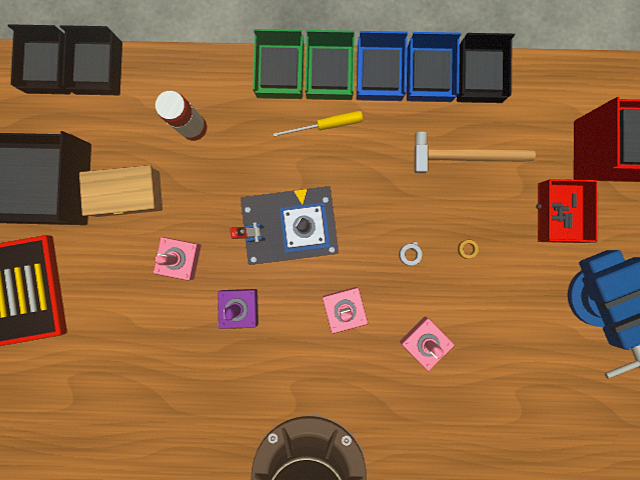

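The top view shows the nest at about (303,226), with the yellow pointer at (301,196) and the red clamp end at (238,232). The grey ring at (411,254) fits the collar and the brass ring at (468,249) fits the spacer. The other candidates are pink or purple blocks. I'll measure these and confirm in one enlarged crop.

```bash
cat > h.py <<'E'
from cell import *
import cv2,numpy as np
from scipy.spatial.transform import Rotation as R
def cam(n):
    p=camera_params(n);return p["intrinsics"],np.array(p["eye"]),R.from_rotvec(p["rotation"]).as_matrix()
def ray(n,uv):
    K,e,M=cam(n);return e,M@np.linalg.solve(K,[uv[0],uv[1],1.])
def onz(n,uv,z):
    e,d=ray(n,uv);return e+d*(z-e[2])/d[2]
def proj(n,P):
    K,e,M=cam(n);q=K@(M.T@(np.asarray(P)-e));return q[:2]/q[2]
E
python3 - <<'E'
from h import *
t=cv2.imread("pics/top0.png");s=cv2.imread("pics/scene0.png")
hsv=cv2.cvtColor(t,cv2.COLOR_BGR2HSV)
def blobs(m,amin):
    for c in cv2.findContours(m.astype(np.uint8)*255,cv2.RETR_EXTERNAL,cv2.CHAIN_APPROX_NONE)[0]:
        if cv2.contourArea(c)>amin: yield c
def box(x0,x1,y0,y1):
    m=np.zeros(t.shape[:2],bool);m[y0:y1,x0:x1]=1;return m
h,sa,v=[hsv[...,i].astype(int) for i in range(3)]
# plate: dark, low saturation + everything not wood
wood=(h>5)&(h<22)&(sa>90)
for c in blobs(~wood&box(236,345,180,268),2000):
    r=cv2.minAreaRect(c);print("plate",r);
    for p in cv2.boxPoints(r): print(p,onz("top",p,.012)[:2])
for c in blobs((h>20)&(h<35)&(sa>150)&box(290,315,185,208),20): print("pointer",cv2.minEnclosingTriangle(c)[1].reshape(-1,2),[onz("top",p,.04)[:2] for p in cv2.minEnclosingTriangle(c)[1].reshape(-1,2)])
for c in blobs((h>100)&(h<125)&(sa>120)&box(270,335,195,260),50): r=cv2.minAreaRect(c);print("blue",r,onz("top",r[0],.03))
for c in blobs((sa<60)&(v>100)&box(395,428,238,270),50):
    (x,y),r=cv2.minEnclosingCircle(c);print("collar",x,y,r,cv2.contourArea(c),onz("top",(x,y),.024)); print(cv2.moments(c)['m10']/cv2.moments(c)['m00'],cv2.moments(c)['m01']/cv2.moments(c)['m00'])
for c in blobs((sa>120)&(h>18)&(h<32)&box(452,485,235,265),30):
    (x,y),r=cv2.minEnclosingCircle(c);print("spacer",x,y,r,onz("top",(x,y),.018))
A=cv2.resize(t[180:270,230:350],None,fx=3.33,fy=3.33,interpolation=cv2.INTER_CUBIC)[:300,:400]
B=cv2.resize(t[235:272,390:439],None,fx=8,fy=8,interpolation=cv2.INTER_CUBIC)[:300,:400]
C=cv2.resize(s[200:310,305:430],None,fx=2.7,fy=2.7,interpolation=cv2.INTER_CUBIC)[:300,:400]
D=cv2.resize(s[270:320,160:270],None,fx=3.6,fy=3.6,interpolation=cv2.INTER_CUBIC)[:300,:400]
o=np.zeros((600,800,3),np.uint8)
for im,(y,x) in zip((A,B,C,D),((0,0),(0,400),(300,0),(300,400))): o[y:y+im.shape[0],x:x+im.shape[1]]=im
cv2.imwrite("pics/crop1.png",o)
E
```

```text
plate ((284.57080078125, 225.55999755859375), (67.59973907470703, 99.24435424804688), 82.79393768310547)
[231.10078 198.25162] [0.59121176 0.18782474]
[329.56122 185.80258] [ 0.6235769  -0.02831307]
[338.04083 252.86838] [ 0.47672625 -0.05033873]
[239.58038 265.3174 ] [0.4443154  0.16435695]
pointer [[301.73914 203.78261]
 [306.73914 188.78261]
 [293.4058  190.44928]] [array([0.57958594, 0.03003639]), array([0.61208086, 0.02016942]), array([0.60785549, 0.04866312])]
blue ((304.515380859375, 227.12310791015625), (44.77653884887695, 44.90057373046875), 82.87498474121094) [0.53028735 0.0233604  0.03      ]
collar 410.7030029296875 252.78195190429688 12.012954711914062 358.5 [ 0.48060547 -0.20673638  0.024     ]
410.6406322640632 253.7247791724779
spacer 468.0 248.5 9.708344459533691 [ 0.4929187  -0.33123383  0.018     ]
```

View pics/crop1.png

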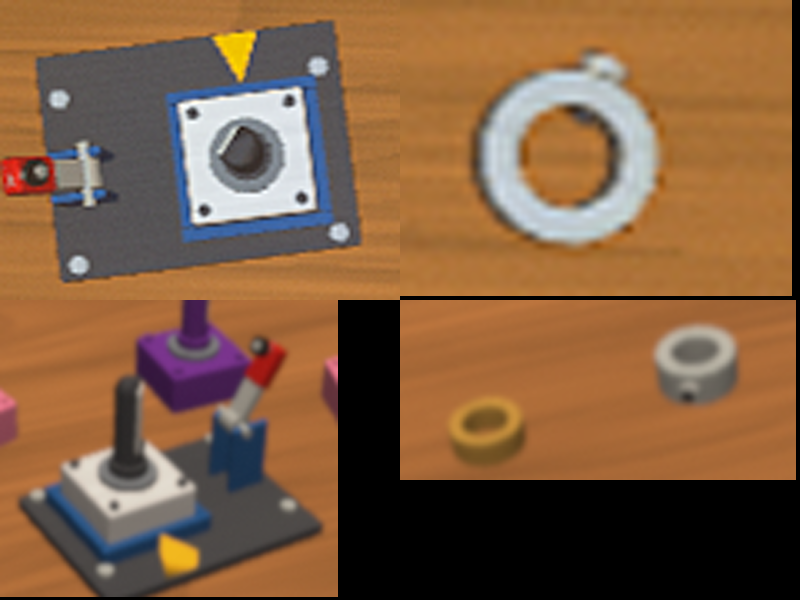

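The crop confirms that the grey ring at (411,254) carries the screw boss, at about (416,243), so it is the collar. The brass ring is plain. The shaft's bright flat looks toward upper-left in the top view and shows as a strip on the right side of the shaft in the scene view. Next I'll refine the angles.

```bash
cat >> h.py <<'E'
def move(target,yaw=None):
    """tool-axis shift to world target (mm) and rz (rad) to bring tool-y to world yaw (mod pi)"""
    o=observe();M=R.from_rotvec(o["ee_rot"]).as_matrix()
    print("shift",np.round(M.T@(np.array(target)-o["position"]),4))
    c=np.arctan2(M[1,1],M[0,1]);print("tooly yaw",round(c,3),"tilt",np.round(M[:2,2],4))
    if yaw is not None: print("rz",round(-((yaw-c+np.pi/2)%np.pi-np.pi/2),3))
E
python3 - <<'E'
from h import *
A=np.array([.5303,.024]);psi=.148
def nest(x,y,z): c,s=np.cos(psi),np.sin(psi);return np.array([A[0]+c*x-s*y,A[1]+s*x+c*y,z])
t=cv2.imread("pics/top0.png");s=cv2.imread("pics/scene0.png")
print("proj top",proj("top",nest(0,0,.14)),proj("top",nest(0,0,.058)),"scene",proj("scene",nest(0,0,.14)),proj("scene",nest(0,0,.107)))
print("pointer proj",proj("top",nest(.051,0,.04)),"cliptip",proj("top",nest(0,.136,.133)))
g=cv2.cvtColor(s,cv2.COLOR_BGR2GRAY)
for z in(.095,.107,.12):
    u,v=proj("scene",nest(0,0,z));print(z,round(u,1),round(v,1),g[int(round(v)),int(u)-10:int(u)+12],int(u)-10)
u,v=np.round(proj("top",nest(0,0,.14))).astype(int);g2=cv2.cvtColor(t,cv2.COLOR_BGR2GRAY)
print("top patch",u,v);print(g2[v-10:v+12,u-10:u+12])
c=onz("top",(411,254.4),.024);b=onz("top",(415.6,243.1),.0165);print("collar",c,b,np.hypot(*(b-c)[:2]),np.arctan2(b[1]-c[1],b[0]-c[0]))
move(nest(0,.175,.24),psi)
E
```

```text
proj top [300.99816454 223.7655407 ] [303.46376716 226.3259501 ] scene [353.74966085 227.63967623] [353.28610431 241.05341184]
pointer proj [301.06072155 203.22872991] cliptip [232.05925156 232.65878806]
0.095 353.1 245.8 [116 117 114 101  71  44  37  40  41  41  44  58  85 106 114 116 116 116
 116 117 118 117] 343
0.107 353.3 241.1 [128 129 127 114  81  50  39  40  40  41  43  52  80 107 114 117 119 119
 119 120 119 118] 343
0.12 353.5 235.8 [127 128 126 113  81  50  39  40  42  43  43  51  81 113 120 123 126 125
 122 113  93  68] 343
top patch 301 224
[[228 224 224 223 223 226 226 226 228 229 230 230 232 233 234 232 230 232
  228 228 228 227]
 [226 225 226 225 226 227 229 232 235 238 217 179 181 168 180 210 221 235
  232 232 230 229]
 [228 228 229 229 230 232 237 215 161 133 124 130 134 130 128 127 135 176
  224 233 231 227]
 [228 228 228 229 233 237 205 134 124 134 141 139 139 138 138 138 130 129
  135 174 218 230]
 [228 227 228 230 225 176 124 125 155 190 146  32  49  85 128 144 139 138
  132 126 163 215]
 [227 226 231 225 174 125 128 134 204 206  36  61  65  50  58  96 132 138
 
[... 1010 characters left out ...]
 50  56  78
   77 106 142 136]
 [226 232 208 136 131 140 129 103  82  69  49  46  48  50  49  60  78  74
   87 127 136 129]
 [225 230 216 156 130 134 139 137 111  83  84  75  72  70  83  90  79  96
  126 138 131 127]
 [224 228 232 220 162 127 135 137 145 128  91  75  84  81  82  86 113 144
  139 132 128 138]
 [226 226 228 235 210 141 133 132 134 141 141 144 132 127 145 143 141 136
  132 130 130 187]
 [225 225 225 227 232 221 164 130 130 132 135 136 136 135 137 135 137 130
  122 156 216 238]]
collar [ 0.47713658 -0.2074315   0.024     ] [ 0.50195721 -0.21818352  0.0165    ] 0.027049396195599606 -0.4087863139007146
shift [-0.4307 -0.2962 -0.0025]
tooly yaw 1.292 tilt [-0.0003 -0.0014]
rz 1.144
```

```bash
python3 -m pendant '[-0.043,-0.0296,0,0,0,0,0.01,-0.043,-0.0296,0,0,0,0,0.01,-0.043,-0.0296,0,0,0,0,0.01,-0.043,-0.0296,0,0,0,0,0.01,-0.043,-0.0296,0,0,0,0,0.01,-0.043,-0.0296,0,0,0,0,0.01,-0.043,-0.0296,0,0,0,0,0.01,-0.043,-0.0296,0,0,0,0,0.01,-0.043,-0.0296,0,0,0,0,0.01,-0.043,-0.0296,0,0,0,0,0.01]' 20 && python3 -m pendant '[0,0,0,0,0,0.163,0,0,0,0,0,0,0.163,0,0,0,0,0,0,0.163,0,0,0,0,0,0,0.163,0,0,0,0,0,0,0.163,0,0,0,0,0,0,0.163,0,0,0,0,0,0,0.163,0,0,0,0,0,0,0,0]'
python3 - <<'E'
from h import *
print(observe()["joints"]);move([.5303-.148*.175,.024+.989*.175,.125],.148)
E
```

```text
clock: 1.35
position: [0.5046, 0.1965, 0.2376]
ee_rot: [-0.436, -3.111, 0.0]
force: [0.9, 0.6, 0.2]
width: 0.11
gripper_force: 0.0
clock: 2.35
position: [0.5036, 0.198, 0.2374]
ee_rot: [-2.046, -2.384, 0.001]
force: [-0.1, 0.7, 0.9]
width: 0.008
gripper_force: 0.0
[-0.82181399  0.30908719  0.45414645  1.80608743 -0.15312906  1.06180706
 -0.15922936]
shift [-0.001   0.0007  0.1124]
tooly yaw 0.152 tilt [-0.0006 -0.0005]
rz 0.004
```

```bash
python3 -m pendant '[0,0,0.056,0,0,0,0,0,0,0.056,0,0,0,0,-0.02,0,0,0,0,0,0,-0.012,0,0,0,0,0,0,-0.011,0,0,0,0,0,0,-0.011,0,0,0,0,0,0,-0.011,0,0,0,0,0,0,-0.011,0,0,0,0,0,0,-0.011,0,0,0,0,0,0,-0.011,0,0,0,0,0,0]' && python3 -m pendant '[0,0,-0.03,0,0,0,0,0,0,-0.05,0,0,0,0.06,0,0,0,0,0,0,0.06,0,0,0,0,0,0,0.06]'
python3 - <<'E'
from h import *
t=get_image("top");s=get_image("scene")
A=cv2.resize(t[180:270,230:350],None,fx=4.4,fy=4.4,interpolation=cv2.INTER_CUBIC)[:,:400]
C=cv2.resize(s[200:310,305:430],None,fx=3.2,fy=3.2,interpolation=cv2.INTER_CUBIC)
o=np.zeros((400,800,3),np.uint8);o[:A.shape[0],:400]=A;o[:C.shape[0],400:400+C.shape[1]]=C
cv2.imwrite("pics/clamp.png",o[:,:,::-1])
E
```

```text
clock: 3.6
position: [0.5186, 0.1, 0.1256]
ee_rot: [-2.048, -2.382, 0.001]
force: [-0.3, 0.4, 0.1]
width: 0.007
gripper_force: 0.0
clock: 4.1
position: [0.5184, 0.1007, 0.2053]
ee_rot: [-2.047, -2.382, 0.0]
force: [-0.6, -1.7, 0.2]
width: 0.283
gripper_force: 0.0
```

View pics/clamp.png

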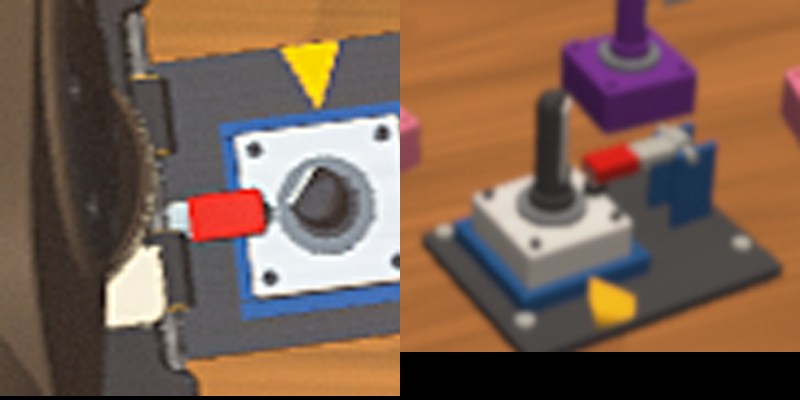

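The clamp lies level on the block: red sleeve at crop (228,213) left and (610,162) right. The flat still faces upper-left, toward about 50–57°.

```bash
python3 -m pendant '[0,0,0,0,0,-0.15,0.06,0,0,0,0,0,-0.15,0.06,0,0,0,0,0,-0.15,0.06,0,0,0,0,0,-0.15,0.06,0,0,0,0,0,-0.15,0.06,0,0,0,0,0,0,0.06]'
python3 - <<'E'
from h import *
move([.529,.0225,.106],.9)
E
```

```text
clock: 4.95
position: [0.5181, 0.1007, 0.2047]
ee_rot: [-1.034, -2.965, 0.002]
force: [0.7, 0.3, 0.6]
width: 0.65
gripper_force: 0.0
shift [-0.0573 -0.0543  0.0987]
tooly yaw 0.9 tilt [-0.0019 -0.0005]
rz -0.0
```

```bash
python3 -m pendant '[-0.029,-0.027,0,0,0,0,0.06,-0.0285,-0.027,0,0,0,0,0.06,0,0,0,0,0,0,0.06,0,0,0.05,0,0,0,0.06,0,0,0.049,0,0,0,0.05,0,0,0,0,0,0,0.03,0,0,0,0,0,0,0.0,0,0,0,0,0,0,0.0,0,0,0,0,0,0,0.0,0,0,0,0,0,0,0.0]' 20
python3 - <<'E'
from h import *
o=observe();print(o["width"]*.0918,o["gripper_force"],o["force"],o["ft_torque"]);move([.529,.0225,.106],.9)
E
```

```text
clock: 6.2
position: [0.5305, 0.022, 0.1084]
ee_rot: [1.034, 2.965, 0.0]
force: [-3.4, -3.4, 6.0]
width: 0.231
gripper_force: 19.7
0.021233299786865775 19.748795900086407 [-3.42459956 -3.4154789   6.00249925] [-0.83798173  0.65350128  0.00843827]
shift [ 0.0014 -0.0006  0.0024]
tooly yaw 0.9 tilt [ 0.0014 -0.0004]
rz -0.0
```

```bash
python3 -m pendant '[0.0002,0,0,0,0,0.094,0,0.0002,0,0,0,0,0.094,0,0.0002,0,0,0,0,0.094,0,0.0002,0,0,0,0,0.094,0,0.0002,0,0,0,0,0.094,0,0.0002,0,0,0,0,0.094,0,0.0002,0,0,0,0,0.094,0,0.0002,0,0,0,0,0.094,0,0,0,0,0,0,0,0,0,0,0,0,0,0,0]' 20
python3 - <<'E'
from h import *
o=observe();print(o["width"]*.0918,o["gripper_force"],o["force"],o["ft_torque"]);move([.5283,.0237,.106],.148)
E
```

```text
clock: 7.45
position: [0.5311, 0.0238, 0.1084]
ee_rot: [2.046, 2.38, 0.004]
force: [2.3, -3.1, 7.5]
width: 0.234
gripper_force: 19.3
0.021498532546373676 19.273717094029053 [ 2.25734332 -3.07115075  7.51715329] [-0.83794891 -0.21319191 -0.04461986]
shift [ 0.0004 -0.0028  0.0024]
tooly yaw 0.151 tilt [0.0039 0.0001]
rz 0.003
```

```bash
python3 -m pendant '[0,0,0,0,0,0,0.03,0,0,0,0,0,0,0.05,0,0,0,0,0,0,0.07,0,0,0,0,0,0,0.07,0,0,-0.04,0,0,0,0.07,0,0,-0.06,0,0,0,0.085,0,0,0,0,0,0,0.085]'
python3 - <<'E'
from h import *
move([.4771,-.2074,.20],-.409+np.pi/2)
print(observe()["joints"])
E
```

```text
clock: 8.32
position: [0.5319, 0.0242, 0.2108]
ee_rot: [2.047, 2.377, 0.009]
force: [0.1, -0.4, -1.1]
width: 0.908
gripper_force: 0.0
shift [-0.2209 -0.0886  0.01  ]
tooly yaw 0.149 tilt [0.0072 0.0016]
rz -1.013
[-0.58429529  0.33022572  0.57423508  1.8751922  -0.21397968  0.98945047
  0.23127428]
```

```bash
python3 -m pendant '[0,0,0,0,0,-0.169,0.085,0,0,0,0,0,-0.169,0.085,0,0,0,0,0,-0.169,0.085,0,0,0,0,0,-0.169,0.085,0,0,0,0,0,-0.169,0.085,0,0,0,0,0,-0.169,0.085,0,0,0,0,0,0,0.085]'
python3 - <<'E'
from h import *
t=cv2.imread("pics/top0.png");h=cv2.cvtColor(t,cv2.COLOR_BGR2HSV).astype(int)
m=np.zeros(t.shape[:2],np.uint8);m[238:270,395:428]=((h[...,1]<90)&(h[...,2]>90))[238:270,395:428]
ys,xs=np.nonzero(m);P=np.array([onz("top",(x,y),.024)[:2] for x,y in zip(xs,ys)])
q=P[P[:,0]<.49];  # body without boss side
c0=np.array([.4771,-.2074])
(x,y),r=cv2.minEnclosingCircle((P[np.hypot(*(P-c0).T)<.0255]*1000).astype(np.float32));c=np.array([x,y])/1000
print("collar circle",c,r)
d=np.hypot(*(P-c).T);b=P[d>.0258];print(len(b),b.mean(0),np.arctan2(*(b.mean(0)-c)[::-1]))
print("P mean",P.mean(0))
move([c[0],c[1],.10],-.409+np.pi/2)
E
```

```text
clock: 9.2
position: [0.5289, 0.0242, 0.2061]
ee_rot: [-0.638, -3.075, 0.0]
force: [0.4, -0.4, -0.4]
width: 0.923
gripper_force: 0.0
collar circle [ 0.47853726 -0.20618829] 24.43953514099121
6 [ 0.50335984 -0.21597303] -0.3754850805964152
P mean [ 0.47878876 -0.20648405]
shift [-0.0455 -0.2314  0.1061]
tooly yaw 1.162 tilt [-0.0012  0.0002]
rz 0.0
```

```bash
python3 -m pendant '[-0.0092,-0.0463,0,0,0,0,0.091,-0.0092,-0.0463,0,0,0,0,0.091,-0.0092,-0.0463,0,0,0,0,0.091,-0.0092,-0.0463,0,0,0,0,0.091,-0.0092,-0.0463,0,0,0,0,0.091,0,0,0.05,0,0,0,0.091,0,0,0.05,0,0,0,0.091,0,0,0.03,0,0,0,0.091,0,0,0,0,0,0,0.091]'
python3 - <<'E'
from h import *
move([.478,-.207,.015],1.17)
t=get_image("top");s=get_image("scene")
A=cv2.resize(t[200:300,360:460],None,fx=4,fy=4,interpolation=cv2.INTER_CUBIC)
C=cv2.resize(s[240:340,190:290],None,fx=4,fy=4,interpolation=cv2.INTER_CUBIC)
cv2.imwrite("pics/col.png",np.hstack([A,C])[:,:,::-1])
E
```

```text
clock: 10.32
position: [0.4779, -0.2058, 0.0747]
ee_rot: [-0.641, -3.07, -0.0]
force: [-0.8, 0.7, 0.4]
width: 0.995
gripper_force: 0.0
shift [-0.0008 -0.001   0.0597]
tooly yaw 1.159 tilt [-0.0049  0.0011]
rz -0.011
```

View pics/col.png

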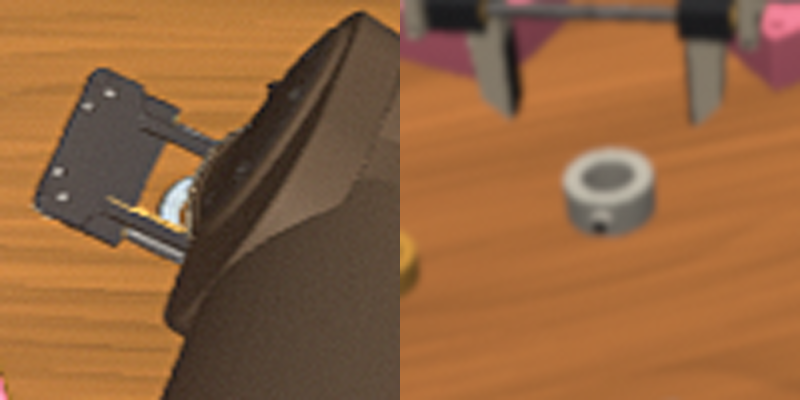

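The fingers straddle the collar (right crop, ring at (610,190)), and the screw at (600,225) is roughly square to them. Next I lower, grip and lift.

```bash
python3 -m pendant '[-0.0008,-0.001,0.03,0,0,-0.011,0.091,0,0,0.029,0,0,0,0.091,0,0,0,0,0,0,0.091,0,0,0,0,0,0,0.04,0,0,0,0,0,0,0.04,0,0,0,0,0,0,0.04,0,0,0,0,0,0,0.04]' 30
python3 - <<'E'
from h import *
o=observe();print(o["width"]*.0918,o["gripper_force"]);move([.478,-.207,.015],1.17)
E
```

```text
clock: 11.3
position: [0.4803, -0.2077, 0.0181]
ee_rot: [0.619, 3.079, 0.0]
force: [-0.1, -0.5, -0.2]
width: 0.605
gripper_force: 0.0
0.05551805447258677 0.0
shift [ 0.0024 -0.0003  0.0031]
tooly yaw 1.174 tilt [ 0.0006 -0.0001]
rz 0.004
```

```bash
python3 -m pendant '[0.002,0,0.002,0,0,0,0.05,0,0,0,0,0,0,0.03,0,0,0,0,0,0,0.03,0,0,0,0,0,0,0.03,0,0,0,0,0,0,0.03]' 30
python3 - <<'E'
from h import *
o=observe();print(o["width"]*.0918,o["gripper_force"]);move([.478,-.207,.015],1.17)
E
```

```text
clock: 11.92
position: [0.4782, -0.2067, 0.0156]
ee_rot: [-0.619, -3.08, -0.0]
force: [0.2, 0.9, -1.8]
width: 0.504
gripper_force: 30.0
0.04622636337130927 29.999351432779804
shift [ 0.0001 -0.0003  0.0006]
tooly yaw 1.174 tilt [-0.0002  0.0002]
rz 0.004
```

```bash
python3 -m pendant '[0,0,-0.03,0,0,0,0.03,0,0,-0.05,0,0,0,0.03,0,0,-0.05,0,0,0,0.03,0,0,-0.05,0,0,0,0.03,0,0,-0.03,0,0,0,0.03,0,0,0,0,0,0,0.03]' 30
python3 - <<'E'
from h import *
o=observe();print(o["width"]*.0918,o["gripper_force"],o["force"])
s=get_image("scene");u,v=map(int,proj("scene",o["position"]));print(u,v)
C=cv2.resize(s[v-60:v+60,u-80:u+80],None,fx=5,fy=5,interpolation=cv2.INTER_CUBIC)
cv2.imwrite("pics/held.png",C[:,:,::-1])
move([.5305-.0,.024,.225],.148+np.pi/2)
E
```

```text
clock: 12.68
position: [0.4794, -0.2073, 0.2278]
ee_rot: [0.618, 3.076, 0.0]
force: [0.0, 0.1, -2.4]
width: 0.508
gripper_force: 30.0
0.046641898856446165 29.99935100408038 [ 0.00803172  0.07491441 -2.40305771]
233 197
shift [0.0412 0.2329 0.0012]
tooly yaw 1.174 tilt [0.0016 0.0001]
rz -0.545
```

View pics/held.png

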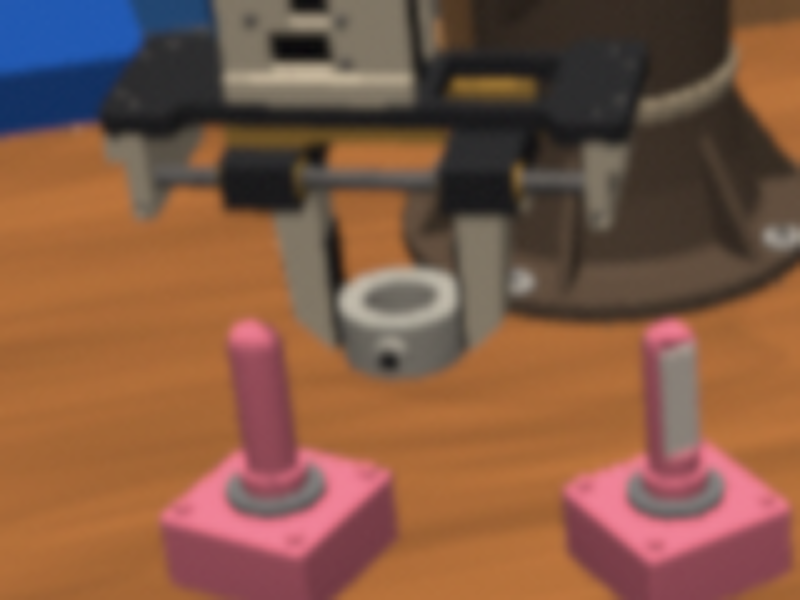

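The collar is held level between the pads, with its screw at crop (390,357) facing outwards.

```bash
python3 - <<'E'
from h import *
o=observe();p=o["position"]
px,py=233-80+390/5,197-60+357/5;print(px,py)
for a in(-.6,-.5,-.4,-.3,-.2):
    print(a,proj("scene",p+[.029*np.cos(a),.029*np.sin(a),-.0036]))
E
python3 -m pendant '[0,0,0,0,0,-0.136,0.03,0,0,0,0,0,-0.136,0.03,0,0,0,0,0,-0.136,0.03,0,0,0,0,0,-0.136,0.03,0,0,0,0,0,0,0.03]' 30
python3 - <<'E'
from h import *
move([.5305,.024,.225],.148+np.pi/2)
E
```

```text
231.0 208.4
-0.6 [228.0344954 207.1646691]
-0.5 [229.49664276 207.31376668]
-0.4 [231.00491932 207.38706026]
-0.3 [232.54322615 207.38370648]
-0.2 [234.09510832 207.30373538]
clock: 13.35
position: [0.4773, -0.2066, 0.2241]
ee_rot: [0.229, -3.131, -0.002]
force: [1.2, 0.5, -2.4]
width: 0.504
gripper_force: 30.0
shift [-0.0862  0.2204 -0.0009]
tooly yaw 1.717 tilt [-0.0027  0.0009]
rz -0.002
```

```bash
python3 -m pendant '[-0.0172,0.044,0,0,0,0,0.03,-0.0172,0.044,0,0,0,0,0.03,-0.0172,0.044,0,0,0,0,0.03,-0.0172,0.044,0,0,0,0,0.03,-0.0172,0.044,0,0,0,0,0.03,0,0,0.02,0,0,0,0.03,0,0,0.02,0,0,0,0.03,0,0,0,0,0,0,0.03]' 30
python3 - <<'E'
from h import *
o=observe();p=o["position"];print(p)
move([.5305,.024,.17],.148+np.pi/2)
s=get_image("scene")
print("collar mid",proj("scene",p-[0,0,.0035]),"shaft top",proj("scene",[.5305,.024,.14]))
C=cv2.resize(s[160:280,280:440],None,fx=5,fy=5,interpolation=cv2.INTER_CUBIC)
cv2.imwrite("pics/above.png",C[:,:,::-1])
E
```

```text
clock: 14.35
position: [0.5295, 0.0233, 0.1836]
ee_rot: [0.227, -3.129, 0.001]
force: [0.3, 0.6, -1.2]
width: 0.505
gripper_force: 30.0
[0.52946921 0.0232956  0.18364361]
shift [-0.0012  0.0006  0.0136]
tooly yaw 1.715 tilt [-0.0045 -0.0008]
rz -0.003
collar mid [353.85201556 210.57233839] shaft top [353.78727189 227.68803388]
```

View pics/above.png

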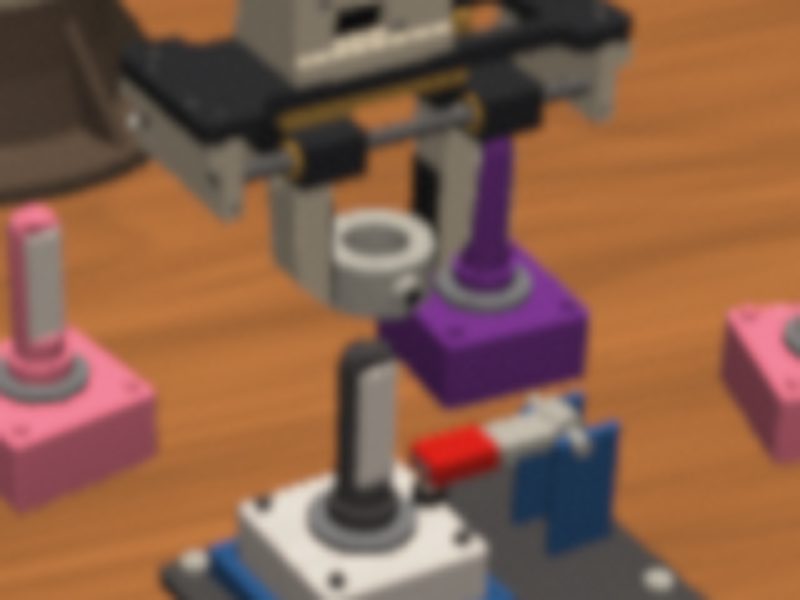

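Run:
```python
from h import *
s=cv2.cvtColor(cv2.imread("pics/above.png"),cv2.COLOR_BGR2GRAY)[2::5,2::5] 
print(s.shape)
print("cols 64..88")
for v in list(range(40,66)): print(v+160,s[v,62:92])
for v in range(68,98,5): print(v+160,s[v,62:92])
```

```text
(120, 160)
cols 64..88
200 [116 117 116 112 109 114 119 120 121 122 122 122 122 122 122 121 121 120
 115  96  61  30  19  20  30  61  96 112 117 118]
201 [118 117 116 109 104 115 124 128 133 138 140 140 141 141 141 140 137 133
 123 100  64  33  20  21  29  62  97 113 118 118]
202 [117 117 116 108 106 126 142 149 157 164 167 168 169 169 170 168 164 158
 146 125  91  58  35  23  31  64  98 114 117 117]
203 [117 117 116 109 115 148 167 172 175 178 179 178 178 178 179 179 179 177
 171 159 134 103  71  43  37  66  99 114 117 118]
204 [117 118 115 110 123 161 180 179 173 168 163 160 157 158 160 163 170 176
 179 178 167 148 118  83  57  70 101 114 117 117]
205 [117 117 116 110 124 163 175 163 149 140 135 132 128 129 131 134 141 150
 163 175 179 175 157 126  86  76 100 115 117 117]
206 [117 117 116 112 125 156 155 135 121 115 114 114 113 113 113 112 114 119
 133 155 176 184 179 156 113  86 102 115 117 117]
207 [117 117 117 114 128 152 139 114 105 106 106 107 109 109 108 106 103 103
 109 135 170 185 186 170 131  99 105 115 117 116]
208 [117 117 116 115 131 155 144 117 105 104 105 105 107 108 
[... 2286 characters left out ...]
 62  53  43  39
  37  37  38  38  38  39  43  50  62  70  73  74]
233 [127 127 127 125 114  86  58  47  49  52  62  80 103 119 125 132 130 121
 104  80  54  40  36  36  38  39  40  44  47  47]
238 [131 130 130 128 116  83  51  41  49  77 112 128 131 132 132 132 133 134
 134 132 130 123 109  86  62  46  40  44  46  46]
243 [125 125 124 122 109  77  48  41  52  83 115 129 132 132 132 132 131 126
 122 122 122 122 123 123 123 121 120 118 117 118]
248 [121 122 122 120 106  74  46  41  57  88 117 129 132 131 132 131 129 123
 119 113 106  99  98  96  94  91  90  90  89  89]
253 [122 123 126 121 102  67  43  41  59  93 120 130 132 132 130 132 153 182
 179 148 109  84  77  75  70  67  67  64  60  57]
```

Run:
```python
from h import *
p=observe()["position"];print(p,proj("scene",p+[0,0,.0085]))
move([.5315,.0218,.150],.148+np.pi/2)
```

```text
[0.53032351 0.02323148 0.18483374] [354.18189714 205.0593488 ]
shift [-0.001  -0.0016  0.0348]
tooly yaw 1.716 tilt [-0.0024 -0.0004]
rz -0.003
```

```bash
python3 -m pendant '[-0.001,-0.0016,0.01,0,0,0,0.03,0,0,0.01,0,0,0,0.03,0,0,0.01,0,0,0,0.03,0,0,0.005,0,0,0,0.03,0,0,0,0,0,0,0.03]' 30
python3 - <<'E'
from h import *
o=observe();print(o["force"],o["ft_torque"]);move([.5315,.0218,.1106],.148+np.pi/2)
E
```

```text
clock: 15.02
position: [0.532, 0.0219, 0.1503]
ee_rot: [0.231, -3.132, 0.0]
force: [-0.4, -0.6, -1.9]
width: 0.504
gripper_force: 30.0
[-0.42729092 -0.59816962 -1.87440969] [0.03561551 0.00454851 0.01159672]
shift [ 0.0005 -0.      0.0397]
tooly yaw 1.718 tilt [-0.0008 -0.0001]
rz -0.001
```

```bash
python3 -m pendant '[0,0,0.006,0,0,0,0.03,0,0,0.006,0,0,0,0.03,0,0,0.006,0,0,0,0.03,0,0,0,0,0,0,0.03]' 30
python3 - <<'E'
from h import *
o=observe();print(o["force"],o["ft_torque"]);move([.5315,.0218,.1106],.148+np.pi/2)
E
```

```text
clock: 15.52
position: [0.5318, 0.0218, 0.1319]
ee_rot: [0.231, -3.132, 0.0]
force: [-2.4, -1.4, -4.5]
width: 0.507
gripper_force: 30.0
[-2.44062998 -1.41191386 -4.49978894] [-0.23532415  0.62553885 -0.0314324 ]
shift [0.0002 0.0001 0.0213]
tooly yaw 1.718 tilt [-0.0013 -0.0003]
rz -0.001
```

```bash
python3 -m pendant '[0.0008,-0.0004,0.005,0,0,0,0.03,0,0,0.006,0,0,0,0.03,0,0,0.006,0,0,0,0.03,0,0,0.004,0,0,0,0.03,0,0,0,0,0,0,0.03,0,0,0,0,0,0,0.03]' 30
python3 - <<'E'
from h import *
o=observe();print(o["force"],o["ft_torque"]);move([.5315,.0218,.1106],.148+np.pi/2)
s=get_image("scene")
C=cv2.resize(s[180:300,280:440],None,fx=5,fy=5,interpolation=cv2.INTER_CUBIC)
cv2.imwrite("pics/final.png",C[:,:,::-1])
E
```

```text
clock: 16.27
position: [0.5317, 0.0214, 0.1117]
ee_rot: [-0.231, 3.133, 0.0]
force: [-1.5, 0.1, -3.4]
width: 0.506
gripper_force: 30.0
[-1.50687766  0.12541122 -3.41326985] [ 0.05474614  0.29193666 -0.02765915]
shift [0.0001 0.0004 0.0011]
tooly yaw 1.718 tilt [0.0001 0.0001]
rz -0.001
```

View pics/final.png

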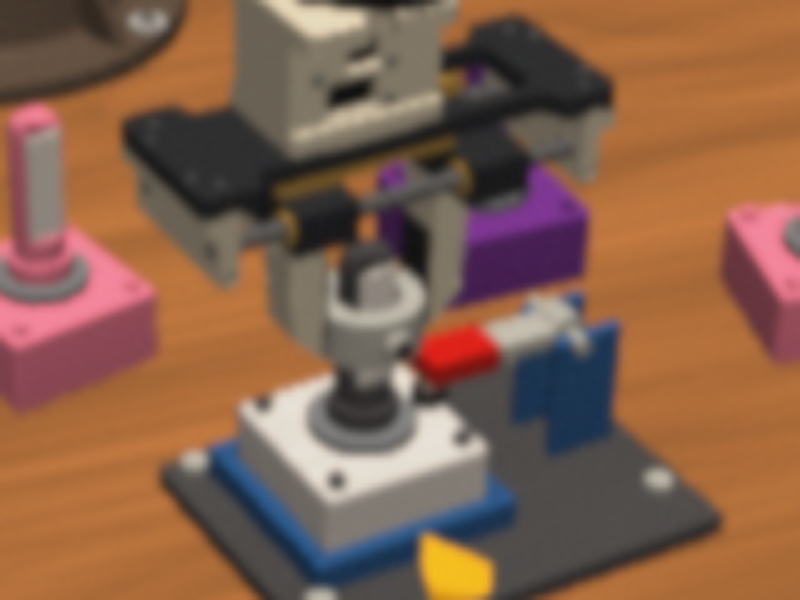

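The collar sits around the shaft with its screw at crop (405,345), in front of the flat. The flat shows above and below it, and the clamp is closed.

```bash
python3 -c "
from cell import *
print(sign_off())"
```

```text
the job is handed in; nothing more can be done
None
```

The job is handed in at about 16 s on the robot's clock: the clamp is closed, the flat is turned to the pointer, and the collar is still gripped level around the shaft with its screw facing the flat at about mid-height; `sign_off()` returned no verdict.

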